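Press the gasketed lid of the square dry box home, corner by corner

TASK

The lid of the square dry box stands up on its stiff gasket. Press its four corners fully down one after the other, each on its own, until the lid lies flat and sealed on the rim all round, then take the gripper away. The oblong box is already sealed: do not touch it.

Things in the scene. Friction and masses are not known exactly. Their poses are not given: they have to be found in the camera images.
- dry_box: The square dry box, fixed to the bench: grey walls, 110 x 110 mm, rim 90 mm above the bench, a small round gauge in the middle of its front wall. Origin: centre of its underside, on the bench; z up; the front wall faces its own -x, its left side is +y. Yawed up to 15 degrees either way. Black rubber strips under the lid locate it in the box with 3 mm of play.
- dry_lid: Its loose lid, a metal plate 110 x 110 x 8 mm, 0.25 kg, with a 6 mm high cap in the middle and at each corner a round press pad, 24 mm across, at x, y = +-35, +-35 mm, tops at z = 10 mm. Origin: centre of the underside; axes as the box's. Starts level, underside 98 mm above the bench (pad tops 108); sealed, it lies on the rim at 90 (pad tops 100). Rigid: as one corner sinks 8 mm the opposite one rises.
- gasket_front_left (a joint): Rubber gasket block under the lid's front left corner (box frame x -41, y +41 mm). 0 = standing 8 mm above the rim, 0.008 m = pushed down level with the rim. About 10 N moves it (13 to 17 N on the pad above, at 25 mm/s), it does not spring back, and the rim stops the lid hard: at about 0.007 while the lid is tilted, 0.008 flat.
- gasket_front_right (a joint): The same under the front right corner (x -41, y -41 mm). Pressing well inside a pad, or with over 30 N, also begins to sink the neighbouring corners.
- gasket_back_right (a joint): The same under the back right corner (x +41, y -41 mm).
- gasket_back_left (a joint): The same under the back left corner (x +41, y +41 mm).
- long_box: The other dry box, oblong, of the same materials: 70 x 150 mm (its own x, y) and 60 mm high, its 8 mm lid already flat on the rim (pad tops at 70 mm). Fixed to the bench. Origin: centre of its underside.

How it is judged:
By the outcome, as a careful person would: the job done as asked, in the order asked, and still so for the second after the job is handed in, with the robot touching nothing.
It also fails if it takes over 40 s, if anything falls off the work surface, if the arm or the gripper's body presses on something with over 40 N, if the wrist force passes 120 N, or if a joint passes its speed limit or range.

ROBOT

A 6-joint arm with a two-finger parallel gripper is mounted at the origin on a cart in front of the work surface, level with it; the furniture and walls round the work are solid. World frame = base frame: x ahead of the robot, y to its left, z up, the work surface at z = 0. Lengths are in mm, angles in rad, forces in N, time in s.
With the tool pointing down it reaches from about 350 to 875 mm from the base axis. Payload 4.2 kg.
Tool frame: the origin (TCP) lies between the finger pads; the fingertips stand 19 mm ahead of it and the grasp point (between the pads) is the TCP; y points along the fingers, z is the direction in which the jaws open and shut, and the axes are right-handed (so a half turn about y gives the same grasp; the last joint's range is limited). The gripper opens to 85 mm and grips with 20 to 120 N. Pads are 22 mm wide; open, the fingers measure 114 mm over their backs; the gripper's body (76 mm by 85 mm) begins 54 mm behind the grasp point. The pads swing forward as they close: fully open they stand 13 mm farther back than shut.
Start: joints at [1.551, 0.385, 0.008, 0, -1.194, -0.259], TCP at [171.969, 600.854, 250.312] pointing down, gripper open.
Joint ranges: [-3.14, 3.14], [-1.21, 2.06], [-1.07, 1.41], [-3.16, 2.05], [-2.99, -0.16], [-3.1, 3.1]. Speed limits (rad/s): [2.79, 2.79, 3.14, 3.14, 3.14, 3.14].

INTERFACE

Orientations are given as a unit quaternion [x, y, z, w].
In Python, from bench import arm gives the robot as it stands.
- The arm moves only by the shell command python3 -m inch 'ROWS'. ROWS is JSON, a list of rows, each a list of 7 numbers: the opening, from 0 (shut) to 1 (fully open), then the shift along the tool's x, y, z in cm, then the turn, a rotation vector about the tool's x, y, z in degrees. A call has 1 to 20 rows; each row is the pose to reach, as a shift and turn from the pose commanded when the call began, along the tool's axes at that moment; what a row does not reach only later rows make up. A row lasts 1/12 s, in which the tool goes at most 41.7 mm and 7.16 degrees, less where a joint would pass 70% of its speed; a pose out of reach is approached as far as the arm can. A call with a gripper value outside its range is refused whole. The fingers move at their own pace and stop on an object; the grip force is fixed at half the most. Time passes only in rows, so rows that repeat a pose let the fingers close. It gives the time, the measured TCP pose, the force and the opening at its end, in the units of the state.
- arm.read_state(): the state, without advancing time (a new reading comes with each control period).
- arm.get_image(name): name is "side" or "top" or "wrist"; returns the picture (480x640x3 uint8, red, green, blue); there is no depth.
- arm.camera_params(name): a dict with "fx", "fy", "cx", "cy" (pixels), "rvec" (rotation vector, rad) and "tvec" (3), from world to camera coordinates, as OpenCV has them. Camera axes: x right, y down, z forward; pixel columns grow to the right and rows downward; lengths in mm; the calibration is good to about 2 mm. A picture is of the moment at which its call begins: read the wrist's pose just before it. camera_params takes no time and is no camera call; for the wrist camera it gives the pose at the moment of the call.
- arm.job_done(): hands the job in, once; it reports no verdict.
Trained networks look in the newest picture that a camera, given by its name, has taken for a name from the list of things; names that differ only in an ending like _2 or _b are one class to them, and where a whole thing is asked for, a point or a joint stands for the part that bears it (a point fixed in the world has none). Each returns a list of dicts, best first, with "conf" (0 to 1); they miss things now and then, are a little off and sometimes report something else, mostly with a low value. They report only what shows in the picture. A call takes as long as a camera call.
- arm.masks_of(label, camera): "mask" (480x640 bool, what is visible of it) and "extent" ([left, top, width, height] in pixels, round what is visible of it).
The state is a dict: "clock": time; "joints": joint angles; "joint_vel": joint speeds; "joint_efforts": joint torques, N m; "position": TCP position; "ee_rot": TCP orientation; "contact_force": force on the tool from outside, world axes, zero at the start; "wrist_torque": the same for the moment, N m; "gripper_width": finger opening in mm.
Only numpy, scipy, OpenCV 4.12 (cv2) and the standard library are available. Lean on these libraries where they do the work, as an engineer would, in place of code of your own. Each camera call takes 0.05 s, during which the arm holds its last target.

## Working session

There is one attempt and no reset: what is moved stays moved. The work goes in short steps, Python scripts to look and compute and a shell command to move; the robot and the scene stay as the last step left them, time stands still between calls to the robot, and variables do not carry over. Pictures are saved under pics/ and viewed, and the job is handed in when it is done.

```bash
ls; mkdir -p pics
python3 - <<'E'
from bench import arm
import cv2
print(arm.read_state())
for n in ["top","side","wrist"]:
    im=arm.get_image(n); cv2.imwrite(f"pics/{n}0.png",im[:,:,::-1]); print(n,arm.camera_params(n))
    for l in ["dry_lid","dry_box","long_box"]:
        for d in arm.masks_of(l,n)[:2]: print(l,d["conf"],d["extent"])
E
```

```text
pics
{'clock': 0.0, 'joints': array([ 1.55058428e+00,  3.85504971e-01,  6.64968014e-03, -4.99508695e-04,
       -1.19400025e+00, -2.58597128e-01]), 'joint_vel': array([-1.57359260e-03, -6.70978279e-05,  8.55019938e-05, -7.81254669e-04,
        1.71095318e-03,  1.65134999e-04]), 'joint_efforts': array([ 3.24326093e-04, -3.92286694e+01,  1.88403279e+01,  4.18608114e+00,
       -4.68946091e-03, -2.16077694e-06]), 'position': array([171.83917834, 600.35351414, 249.26193945]), 'ee_rot': array([-0.09824301, -0.69949523,  0.70098002,  0.09839584]), 'contact_force': array([0.65969168, 0.35151732, 0.02139997]), 'wrist_torque': array([ 0.03522965, -0.02773009, -0.04948445]), 'gripper_width': 85.26828991610402}
top {'fx': 533.7140128928489, 'fy': 533.7140128928489, 'cx': 319.5505036365216, 'cy': 246.75092997369833, 'rvec': array([ 2.13556733, -2.10825605,  0.19643724]), 'tvec': array([-152.5805677 ,  463.85591121,  969.38439142])}
dry_lid 0.73 [355.2, 203.5, 70.2, 68.6]
dry_box 0.61 [351.2, 218.2, 61.0, 65.7]
long_box 0.93 [188.6, 243.5, 86.1, 48.5]
side {'fx': 485.64932762655224, 'fy': 485.64932762655224, 'cx': 320.8397427106905, 'cy': 233.70433868109393, 'rvec': array([ 0.45808518, -2.54745205,  1.49942075]), 'tvec': array([374.05373753, 235.1513771 , 686.68295395])}
dry_lid 0.79 [296.4, 189.0, 72.5, 30.7]
dry_box 0.7 [293.3, 202.8, 74.7, 58.2]
long_box 0.85 [263.4, 271.1, 74.1, 101.2]
wrist {'fx': 421.9768316176653, 'fy': 421.9768316176653, 'cx': 321.08963536337956, 'cy': 233.80158296030854, 'rvec': array([-1.76311112,  2.33762794,  0.37298126]), 'tvec': array([624.84620072, -40.33998926, 380.30274042])}
```

View pics/top0.png

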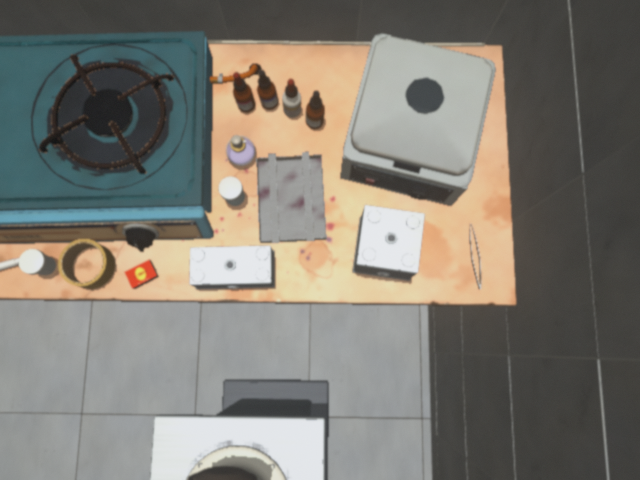

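View pics/side0.png

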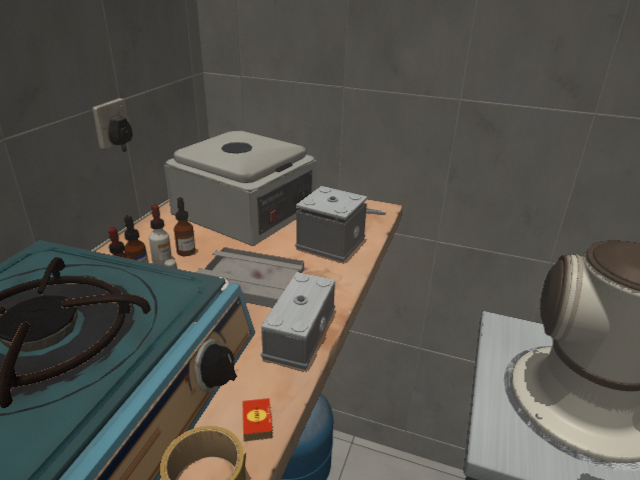

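View pics/wrist0.png

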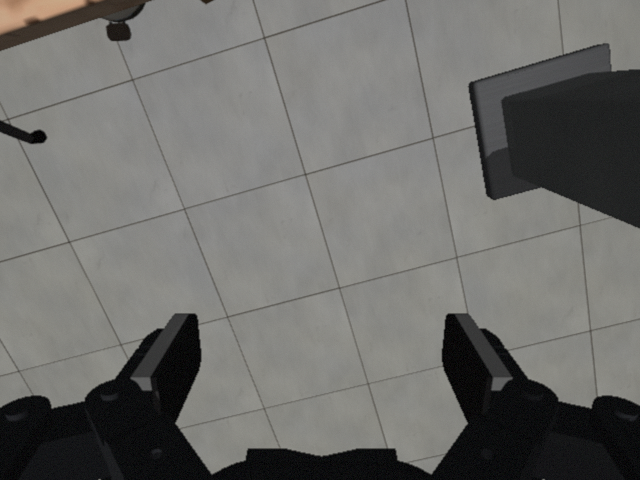

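Run:
```python
import cv2
a=cv2.imread("pics/top0.png")[190:300,330:450]; cv2.imwrite("pics/topz.png",cv2.resize(a,None,fx=5,fy=5,interpolation=cv2.INTER_CUBIC))
a=cv2.imread("pics/side0.png")[170:280,270:400]; cv2.imwrite("pics/sidez.png",cv2.resize(a,None,fx=5,fy=5,interpolation=cv2.INTER_CUBIC))
```

```text
(no output)
```

View pics/topz.png

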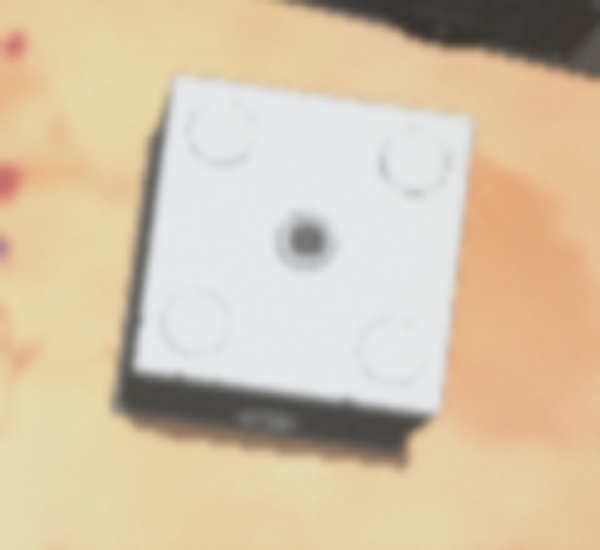

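View pics/sidez.png

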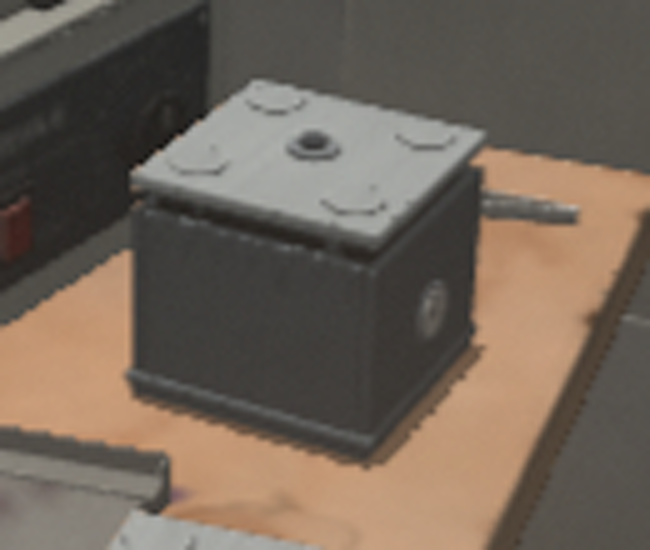

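```bash
cat > h.py <<'E'
import numpy as np,cv2
from scipy.spatial.transform import Rotation as R
def ray(cam,uv,z):
    Rm=cv2.Rodrigues(cam["rvec"])[0]; t=cam["tvec"]
    d=Rm.T@np.array([(uv[0]-cam["cx"])/cam["fx"],(uv[1]-cam["cy"])/cam["fy"],1]); c=-Rm.T@t
    return c+d*(z-c[2])/d[2]
def proj(cam,P):
    K=np.array([[cam["fx"],0,cam["cx"]],[0,cam["fy"],cam["cy"]],[0,0,1.]])
    return cv2.projectPoints(np.float64(P),cam["rvec"],cam["tvec"],K,None)[0].reshape(-1,2)
E
python3 - <<'E'
from bench import arm
from h import *
from scipy.optimize import least_squares
ct=arm.camera_params("top"); cs=arm.camera_params("side")
px=lambda l,x0,y0:np.array(l)/5.+[x0-0.4,y0-0.4]
# order BL,BR,FR,FL corners; pads; cap
obj=np.array([[55,55,106],[55,-55,106],[-55,-55,106],[-55,55,106],[35,35,108],[35,-35,108],[-35,-35,108],[-35,35,108],[0,0,112.]])
top=px([(175,75),(472,120),(440,412),(133,373),(220,132),(415,162),(390,350),(196,322),(306,241)],330,190)
# side: image: left-near corner.. BL at left(133,178)?, BR (258,82), FR (487,132), FL (378,245)
side=px([(133,178),(258,82),(487,132),(378,240),(198,162),(276,100),(426,138),(354,201),(313,142)],270,170)
def P(p): 
    Q=obj.copy(); c,s=np.cos(p[2]),np.sin(p[2]); Q[:,:2]=Q[:,:2]@np.array([[c,s],[-s,c]])+p[:2]; return Q
for nm,f in [("top",lambda p:(proj(ct,P(p))-top)),("side",lambda p:(proj(cs,P(p))-side)),("both",lambda p:np.r_[(proj(ct,P(p))-top),(proj(cs,P(p))-side)])]:
    r=least_squares(lambda p:f(p).ravel(),[450,-130,-.1]); print(nm,r.x[:2],np.degrees(r.x[2]),np.abs(r.fun).max(), np.sqrt(np.mean(r.fun**2)))
print(P(r.x)[4:].round(1))
s=arm.read_state(); print(R.from_quat(s["ee_rot"]).as_matrix().round(3), s["clock"])
for l,uv in [("stove front right top",(210,208)),("longbox ends",(190,247)),("lb",(272,285))]: print(l,ray(ct,uv,70))
E
```

```text
top [ 471.12170007 -273.21660086] -7.630369765951033 0.8685600702053193 0.4049565979508403
side [ 471.81333587 -272.63562367] -7.771402929033677 0.7107040478235263 0.3426737898624056
both [ 471.46130311 -273.07536295] -7.680710010071803 0.8551626312353449 0.4076409678700653
[[ 510.8 -243.1  108. ]
 [ 501.5 -312.4  108. ]
 [ 432.1 -303.1  108. ]
 [ 441.5 -233.7  108. ]
 [ 471.5 -273.1  112. ]]
[[-0.961 -0.    -0.275]
 [ 0.275 -0.    -0.961]
 [ 0.    -1.     0.   ]] 0.6
stove front right top [532.02477794  59.4829271   70.        ]
longbox ends [457.2365245   92.63345138  70.        ]
lb [388.70021023 -60.96748121  70.        ]
```

```bash
cat >> h.py <<'E'
C=np.array([471.5,-273.1]); YAW=np.radians(-7.7)
def bx(x,y): c,s=np.cos(YAW),np.sin(YAW); return C+np.array([c*x-s*y,s*x+c*y])
def shift(st,pt): return (R.from_quat(st["ee_rot"]).as_matrix().T@(np.array(pt)-st["position"])/10).round(2)
E
python3 - <<'E'
from bench import arm
from h import *
s=arm.read_state()
print(shift(s,[400,170,260]),shift(s,[*bx(-41,41),180]),bx(-41,41))
E
```

```text
[-33.78  -0.97  35.14] [-48.2    7.03  72.31] [ 436.36312241 -226.97625521]
```

```bash
python3 -m inch '[[0,-3,-0.5,3,0,-2,0],[0,-6,-1,6,0,-4,0],[0,-9,-1,9,0,-6,0],[0,-12,-1,12,0,-8.3,0],[0,-15,-1,15,0,-8.3,0],[0,-18,-1,18,0,-8.3,0],[0,-21,-1,21,0,-8.3,0],[0,-24,-1,24.5,0,-8.3,0],[0,-27,-1,28,0,-8.3,0],[0,-30,-1,31.5,0,-8.3,0],[0,-33,-1,35,0,-8.3,0],[0,-35,-0.5,39,0,-8.3,0],[0,-36.5,0,43,0,-8.3,0],[0,-38,0.5,47,0,-8.3,0],[0,-39.5,1,51,0,-8.3,0],[0,-41,2,55,0,-8.3,0],[0,-42.5,3,59,0,-8.3,0],[0,-44,4,63,0,-8.3,0],[0,-46,5,67,0,-8.3,0],[0,-47.5,6,70,0,-8.3,0]]'
python3 - <<'E'
from bench import arm
from h import *
s=arm.read_state()
print(s["clock"],shift(s,[*bx(-41,41),150]),s["gripper_width"],s["contact_force"],R.from_quat(s["ee_rot"]).as_matrix().round(3))
E
```

```text
clock: 2.27
position: [430.7, -172.6, 199.1]
ee_rot: [-0.048, -0.706, 0.706, 0.047]
contact_force: [1.6, 1.2, -0.1]
gripper_width: -0.1
2.2667 [-1.28  4.91  5.31] -0.14237744976603553 [ 1.55963864  1.1540143  -0.1139038 ] [[-0.991  0.002 -0.133]
 [ 0.133 -0.    -0.991]
 [-0.002 -1.    -0.   ]]
```

```bash
python3 -m inch '[[0,0,1,0,0,0,0],[0,0,2,0,0,0,0],[0,0,2,0,0,0,0],[0,0,2,0,0,0,0]]'
python3 - <<'E'
from bench import arm
from h import *
import cv2
s=arm.read_state()
print(s["clock"],s["position"],shift(s,[*bx(-41,41),150]),s["contact_force"],R.from_quat(s["ee_rot"]).as_matrix().round(3))
im=arm.get_image("wrist");cv2.imwrite("pics/w1.png",im[:,:,::-1])
cw=arm.camera_params("wrist")
print(proj(cw,[[*bx(x,y),z] for x,y,z in [(-35,35,108),(-35,-35,108),(35,-35,108),(35,35,108),(0,0,112)]]).round(0).tolist())
E
```

```text
clock: 2.6
position: [430.6, -170.7, 178.7]
ee_rot: [-0.047, -0.705, 0.706, 0.048]
contact_force: [0.1, -0.2, 0.1]
gripper_width: 0.4
2.6 [ 430.57774734 -170.70580385  178.67666993] [-1.33  2.87  5.5 ] [ 0.06163428 -0.24977217  0.06187615] [[-0.991 -0.001 -0.134]
 [ 0.134 -0.    -0.991]
 [ 0.001 -1.     0.   ]]
[[448.0, 228.0], [592.0, 229.0], [625.0, 74.0], [463.0, 74.0], [535.0, 157.0]]
```

View pics/w1.png

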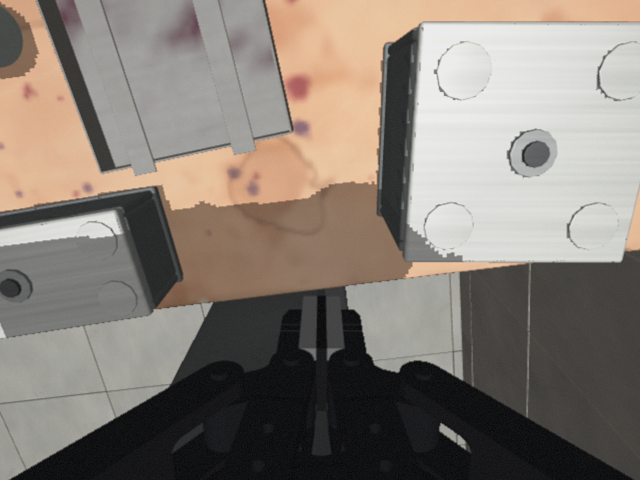

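```bash
python3 -m inch '[[0,-0.4,0,2,0,0,0],[0,-1,0.5,4.5,0,0,0],[0,-1.33,1.7,5.5,0,0,0],[0,-1.33,2.87,5.5,0,0,0],[0,-1.33,2.87,5.5,0,0,0]]'
python3 - <<'E'
from bench import arm
from h import *
import cv2
s=arm.read_state()
print(s["clock"],s["position"],shift(s,[*bx(-41,41),130]),s["contact_force"])
im=arm.get_image("side");cv2.imwrite("pics/s1.png",cv2.resize(im[130:290,250:450,::-1],None,fx=4,fy=4)[:600])
E
```

```text
clock: 3.07
position: [436.0, -226.4, 149.0]
ee_rot: [0.047, 0.706, -0.705, -0.048]
contact_force: [0.2, -0.2, -1.0]
gripper_width: -0.1
3.0667 [ 435.95774478 -226.36404918  149.03720046] [-0.05  1.9   0.06] [ 0.2378371  -0.20206936 -1.04364333]
```

View pics/s1.png

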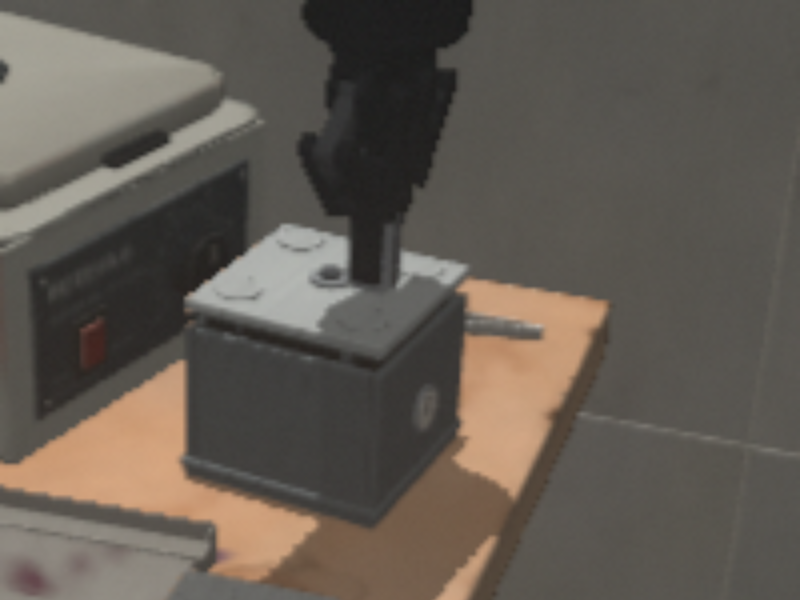

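```bash
python3 -m inch '[[0,0,0.7,0,0,0,0],[0,0,1.4,0,0,0,0],[0,0,1.8,0,0,0,0],[0,0,2.0,0,0,0,0],[0,0,2.2,0,0,0,0],[0,0,2.4,0,0,0,0],[0,0,2.4,0,0,0,0]]'; python3 -m inch '[[0,0,0.2,0,0,0,0],[0,0,0.4,0,0,0,0]]'
```

```text
clock: 3.7
position: [436.7, -226.6, 126.6]
ee_rot: [-0.047, -0.705, 0.706, 0.047]
contact_force: [-1.1, 1.3, 3.4]
gripper_width: -0.1
clock: 3.87
position: [436.5, -226.5, 123.8]
ee_rot: [-0.047, -0.706, 0.706, 0.047]
contact_force: [-5.5, 5.8, 14.7]
gripper_width: 0.2
```

```bash
python3 -m inch '[[0,0,0.2,0,0,0,0],[0,0,0.4,0,0,0,0]]';python3 -m inch '[[0,0,0.1,0,0,0,0],[0,0,0.1,0,0,0,0]]'
```

```text
clock: 4.03
position: [436.4, -226.4, 120.8]
ee_rot: [-0.047, -0.705, 0.706, 0.047]
contact_force: [-8.8, 10.6, 32.6]
gripper_width: -0.0
clock: 4.2
position: [436.4, -226.3, 120.8]
ee_rot: [-0.047, -0.705, 0.706, 0.047]
contact_force: [-9.0, 9.1, 27.2]
gripper_width: 0.2
```

```bash
python3 -m inch '[[0,0,-1,0,0,0,0],[0,0,-2.5,0,0,0,0],[0,0,-3,0,0,0,0]]'
python3 - <<'E'
from bench import arm
from h import *
import cv2
s=arm.read_state()
print(s["clock"],s["position"],shift(s,[*bx(-41,-41),140]),s["contact_force"])
im=arm.get_image("side");cv2.imwrite("pics/s2.png",cv2.resize(im[160:280,270:400,::-1],None,fx=5,fy=5,interpolation=2))
E
```

```text
clock: 4.45
position: [437.8, -227.1, 149.0]
ee_rot: [-0.048, -0.705, 0.706, 0.046]
contact_force: [0.2, 0.2, 0.8]
gripper_width: -0.1
4.45 [ 437.78250634 -227.06213106  149.02360392] [0.15 0.91 8.21] [0.21038069 0.18364874 0.78899095]
```

View pics/s2.png

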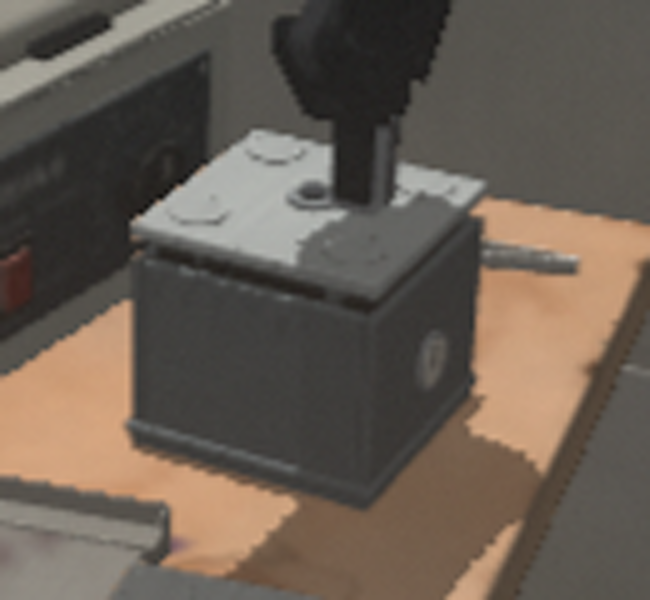

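```bash
python3 -m inch '[[0,0.1,0,3,0,0,0],[0,0.15,0,6,0,0,0],[0,0.15,0,8.2,0,0,0],[0,0.15,1,8.2,0,0,0],[0,0.15,1.7,8.2,0,0,0],[0,0.15,1.7,8.2,0,0,0]]'
python3 - <<'E'
from bench import arm
from h import *
s=arm.read_state()
print(shift(s,[*bx(-41,-41),127]),s["contact_force"])
E
python3 -m inch '[[0,0,0.2,0,0,0,0],[0,0,0.4,0,0,0,0]]'
python3 -m inch '[[0,0,0.2,0,0,0,0],[0,0,0.4,0,0,0,0]]'
```

```text
clock: 5.0
position: [422.9, -307.2, 127.8]
ee_rot: [0.046, 0.706, -0.705, -0.049]
contact_force: [0.1, 0.8, -0.2]
gripper_width: 0.1
[-0.26  0.08  0.07] [ 0.06249045  0.81647979 -0.1744514 ]
clock: 5.17
position: [424.0, -307.1, 126.5]
ee_rot: [-0.046, -0.706, 0.706, 0.047]
contact_force: [-3.3, 2.5, 10.7]
gripper_width: -0.2
clock: 5.33
position: [423.7, -307.1, 123.6]
ee_rot: [-0.046, -0.705, 0.706, 0.047]
contact_force: [-5.9, 2.3, 11.7]
gripper_width: 0.6
```

```bash
python3 -m inch '[[0,0,0.15,0,0,0,0],[0,0,0.25,0,0,0,0]]'
python3 -m inch '[[0,0,0.05,0,0,0,0],[0,0,0.1,0,0,0,0]]'
```

```text
clock: 5.5
position: [423.4, -307.1, 121.2]
ee_rot: [-0.046, -0.705, 0.706, 0.047]
contact_force: [-4.5, 1.6, 11.4]
gripper_width: -0.3
clock: 5.67
position: [423.4, -307.1, 120.4]
ee_rot: [-0.046, -0.705, 0.706, 0.047]
contact_force: [-5.1, 3.2, 13.5]
gripper_width: 0.0
```

```bash
python3 -m inch '[[0,0,0.05,0,0,0,0],[0,0,0.1,0,0,0,0]]'
python3 -m inch '[[0,0,0.05,0,0,0,0],[0,0,0.05,0,0,0,0]]'
```

```text
clock: 5.83
position: [423.4, -307.2, 120.3]
ee_rot: [-0.046, -0.705, 0.706, 0.047]
contact_force: [-8.1, 3.5, 20.8]
gripper_width: -0.2
clock: 6.0
position: [423.5, -307.2, 120.3]
ee_rot: [-0.046, -0.705, 0.706, 0.047]
contact_force: [-5.9, 3.5, 19.2]
gripper_width: 0.3
```

```bash
python3 -m inch '[[0,0,0.05,0,0,0,0],[0,0,0.05,0,0,0,0]]'
python3 -m inch '[[0,0,-1,0,0,0,0],[0,0,-2.5,0,0,0,0],[0,0,-3,0,0,0,0]]'
python3 - <<'E'
from bench import arm
from h import *
import cv2
s=arm.read_state()
print(s["clock"],s["position"],shift(s,[*bx(41,-41),140]),s["contact_force"])
im=arm.get_image("side");cv2.imwrite("pics/s3.png",cv2.resize(im[160:280,270:400,::-1],None,fx=5,fy=5,interpolation=2))
im=arm.get_image("wrist");cv2.imwrite("pics/w3.png",im[:,:,::-1])
E
```

```text
clock: 6.17
position: [423.5, -307.2, 120.2]
ee_rot: [-0.046, -0.705, 0.706, 0.047]
contact_force: [-8.2, 5.4, 21.7]
gripper_width: -0.2
clock: 6.42
position: [425.5, -307.6, 148.7]
ee_rot: [-0.048, -0.705, 0.706, 0.045]
contact_force: [0.3, -0.5, -0.5]
gripper_width: 0.0
6.4167 [ 425.45481832 -307.63651276  148.70911296] [-8.2   0.9   0.08] [ 0.34572415 -0.51094156 -0.46855124]
```

View pics/s3.png

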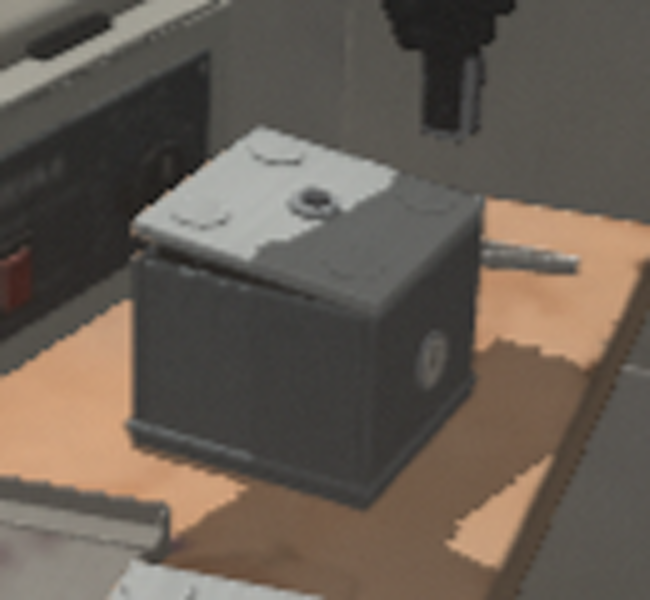

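View pics/w3.png

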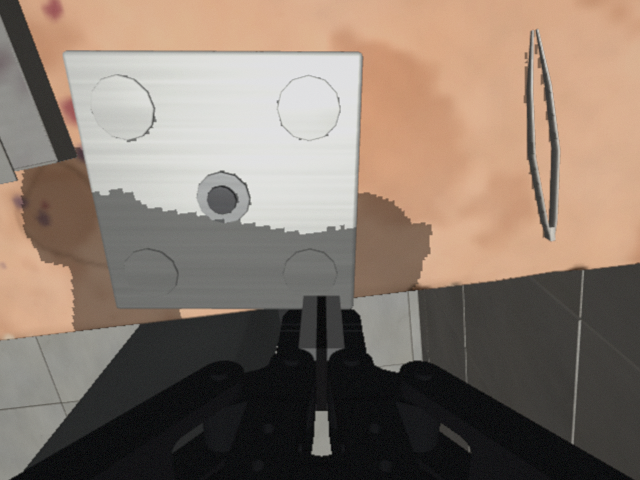

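```bash
python3 -m inch '[[0,-3,0,0,0,0,0],[0,-6,0,0.05,0,0,0],[0,-8.2,0,0.1,0,0,0],[0,-8.2,1,0.1,0,0,0],[0,-8.2,1.7,0.1,0,0,0],[0,-8.2,1.7,0.1,0,0,0]]'
python3 - <<'E'
from bench import arm
from h import *
s=arm.read_state()
print(s["position"],shift(s,[*bx(41,-41),127]),s["contact_force"])
E
```

```text
clock: 7.02
position: [504.6, -319.3, 127.5]
ee_rot: [0.046, 0.706, -0.705, -0.048]
contact_force: [0.1, 0.3, -0.0]
gripper_width: -0.2
[ 504.58080841 -319.25309838  127.46632034] [-0.2   0.05 -0.03] [ 0.1144936   0.28437515 -0.03425796]
```

```bash
python3 -m inch '[[0,-0.2,0.2,0,0,0,0],[0,-0.2,0.4,0,0,0,0]]'
python3 -m inch '[[0,0,0.2,0,0,0,0],[0,0,0.4,0,0,0,0]]'
python3 -m inch '[[0,0,0.1,0,0,0,0],[0,0,0.2,0,0,0,0]]'
```

```text
clock: 7.18
position: [506.3, -319.8, 126.1]
ee_rot: [0.047, 0.706, -0.705, -0.048]
contact_force: [-2.2, 4.1, 9.7]
gripper_width: -0.1
clock: 7.35
position: [506.2, -320.0, 123.5]
ee_rot: [-0.047, -0.705, 0.706, 0.047]
contact_force: [-4.1, 1.2, 10.7]
gripper_width: 0.3
clock: 7.52
position: [506.3, -320.2, 121.8]
ee_rot: [-0.047, -0.705, 0.706, 0.047]
contact_force: [-3.5, 2.3, 10.2]
gripper_width: -0.1
```

```bash
python3 -m inch '[[0,0,0.1,0,0,0,0],[0,0,0.15,0,0,0,0]]'
python3 -m inch '[[0,0,0.05,0,0,0,0],[0,0,0.1,0,0,0,0]]'
python3 -m inch '[[0,0,0.05,0,0,0,0],[0,0,0.1,0,0,0,0]]'
```

```text
clock: 7.68
position: [506.4, -320.4, 120.6]
ee_rot: [-0.047, -0.705, 0.706, 0.047]
contact_force: [-2.9, 1.7, 12.2]
gripper_width: 0.1
clock: 7.85
position: [506.5, -320.5, 120.4]
ee_rot: [-0.047, -0.705, 0.706, 0.047]
contact_force: [-4.7, 3.6, 16.5]
gripper_width: 0.4
clock: 8.02
position: [506.5, -320.4, 120.3]
ee_rot: [-0.047, -0.705, 0.706, 0.047]
contact_force: [-6.0, 4.1, 19.9]
gripper_width: -0.2
```

```bash
python3 -m inch '[[0,0,0.05,0,0,0,0],[0,0,0.05,0,0,0,0]]'
python3 -m inch '[[0,0,-1,0,0,0,0],[0,0,-2.5,0,0,0,0],[0,0,-3,0,0,0,0]]'
python3 - <<'E'
from bench import arm
from h import *
import cv2
s=arm.read_state()
print(s["clock"],s["position"],shift(s,[*bx(41,41),140]),s["contact_force"])
im=arm.get_image("side");cv2.imwrite("pics/s4.png",cv2.resize(im[160:280,270:400,::-1],None,fx=5,fy=5,interpolation=2))
E
```

```text
clock: 8.18
position: [506.5, -320.5, 120.3]
ee_rot: [-0.047, -0.705, 0.706, 0.047]
contact_force: [-5.4, 4.3, 19.8]
gripper_width: 0.0
clock: 8.43
position: [507.4, -320.4, 147.7]
ee_rot: [-0.048, -0.705, 0.706, 0.046]
contact_force: [0.4, -0.5, 0.1]
gripper_width: 0.2
8.4333 [ 507.43526943 -320.36021206  147.7068145 ] [ 0.09  0.76 -8.3 ] [ 0.38951187 -0.47012212  0.10993336]
```

View pics/s4.png

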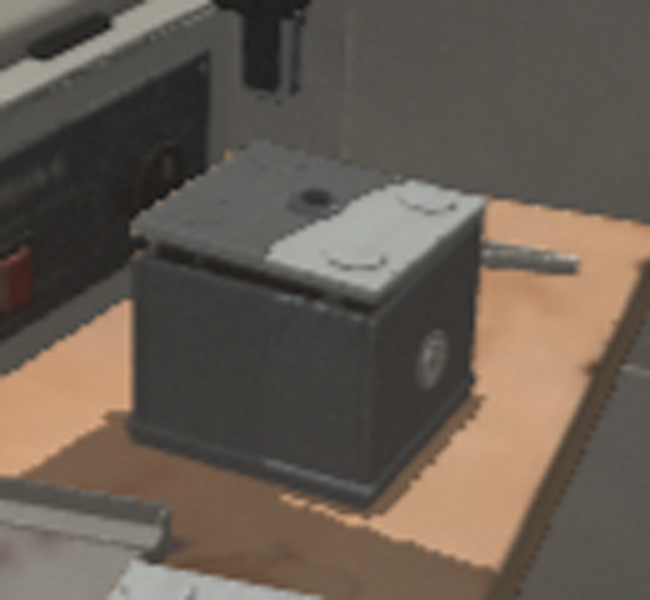

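```bash
python3 -m inch '[[0,0,0,-3,0,0,0],[0,0,0,-6,0,0,0],[0,0,0,-8.3,0,0,0],[0,0,1,-8.3,0,0,0],[0,0,1.7,-8.3,0,0,0],[0,0,1.7,-8.3,0,0,0]]'
python3 - <<'E'
from bench import arm
from h import *
s=arm.read_state()
print(s["position"],shift(s,[*bx(41,41),127]),s["contact_force"])
E
```

```text
clock: 8.98
position: [517.7, -237.6, 126.9]
ee_rot: [0.046, 0.706, -0.705, -0.048]
contact_force: [-0.0, -0.2, -0.4]
gripper_width: 0.1
[ 517.70764986 -237.62312489  126.90950062] [ 0.   -0.01  0.03] [-0.02050995 -0.19559264 -0.37065486]
```

```bash
python3 -m inch '[[0,0,0.2,0,0,0,0],[0,0,0.4,0,0,0,0]]'
python3 -m inch '[[0,0,0.2,0,0,0,0],[0,0,0.3,0,0,0,0]]'
python3 -m inch '[[0,0,0.1,0,0,0,0],[0,0,0.2,0,0,0,0]]'
python3 -m inch '[[0,0,0.05,0,0,0,0],[0,0,0.1,0,0,0,0]]'
```

```text
clock: 9.15
position: [518.2, -238.6, 125.2]
ee_rot: [-0.047, -0.705, 0.706, 0.048]
contact_force: [-2.3, 3.6, 8.4]
gripper_width: 0.0
clock: 9.32
position: [518.5, -238.6, 122.7]
ee_rot: [-0.048, -0.705, 0.706, 0.047]
contact_force: [-1.2, 3.3, 8.5]
gripper_width: 0.1
clock: 9.48
position: [518.6, -238.6, 121.0]
ee_rot: [-0.048, -0.705, 0.706, 0.047]
contact_force: [-1.7, 4.3, 8.9]
gripper_width: 0.3
clock: 9.65
position: [518.6, -238.6, 120.1]
ee_rot: [-0.048, -0.705, 0.706, 0.047]
contact_force: [-1.7, 3.7, 10.6]
gripper_width: -0.1
```

```bash
python3 -m inch '[[0,0,0.05,0,0,0,0],[0,0,0.1,0,0,0,0]]'
python3 -m inch '[[0,0,0.05,0,0,0,0],[0,0,0.1,0,0,0,0]]'
python3 -m inch '[[0,0,0.05,0,0,0,0],[0,0,0.1,0,0,0,0]]'
```

```text
clock: 9.82
position: [518.7, -238.5, 119.5]
ee_rot: [-0.048, -0.705, 0.706, 0.047]
contact_force: [-1.6, 4.4, 11.8]
gripper_width: 0.4
clock: 9.98
position: [518.8, -238.5, 119.2]
ee_rot: [-0.048, -0.705, 0.706, 0.047]
contact_force: [-3.6, 7.0, 17.8]
gripper_width: 0.4
clock: 10.15
position: [518.8, -238.5, 119.1]
ee_rot: [-0.048, -0.705, 0.706, 0.047]
contact_force: [-5.5, 7.0, 21.4]
gripper_width: 0.1
```

```bash
python3 -m inch '[[0,0,0.05,0,0,0,0],[0,0,0.1,0,0,0,0],[0,0,0.1,0,0,0,0]]'
python3 -m inch '[[0,0,-1,0,0,0,0],[0,0,-2,0,0,0,0],[0,0,-2.4,0,0,0,0]]'
python3 - <<'E'
from bench import arm
from h import *
import cv2
s=arm.read_state()
print(s["clock"],s["position"],shift(s,[*bx(-40,40),140]),s["contact_force"])
im=arm.get_image("side");cv2.imwrite("pics/s5.png",cv2.resize(im[160:280,270:400,::-1],None,fx=5,fy=5,interpolation=2))
E
```

```text
clock: 10.4
position: [518.8, -238.5, 119.1]
ee_rot: [-0.048, -0.705, 0.706, 0.047]
contact_force: [-6.7, 7.7, 24.1]
gripper_width: 0.1
clock: 10.65
position: [518.7, -238.8, 139.8]
ee_rot: [-0.048, -0.705, 0.706, 0.047]
contact_force: [-0.2, -0.1, 0.0]
gripper_width: 0.2
10.65 [ 518.71497389 -238.77099355  139.80781727] [ 8.22 -0.03  0.04] [-0.23836386 -0.11878053  0.04246901]
```

View pics/s5.png

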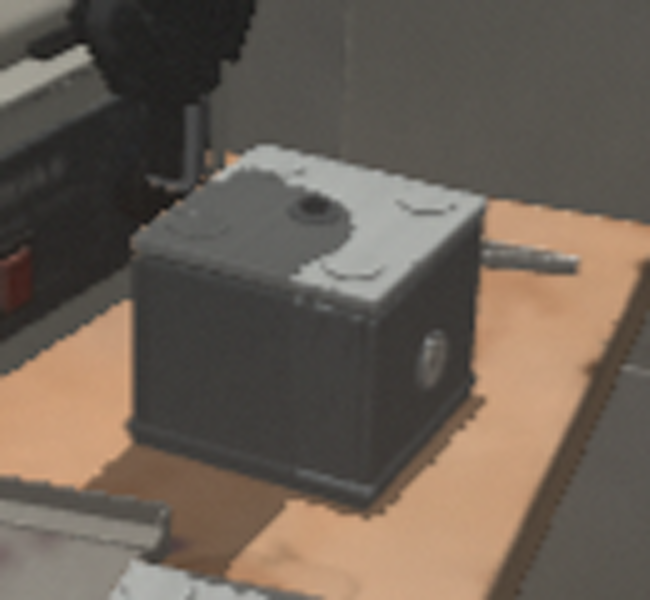

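```bash
python3 -m inch '[[0,3,0,0,0,0,0],[0,6,0,0,0,0,0],[0,8.3,0.2,0,0,0,0],[0,8.3,1,0,0,0,0],[0,8.3,1.6,0,0,0,0],[0,8.3,1.8,0,0,0,0],[0,8.3,1.8,0,0,0,0]]'
python3 -m inch '[[0,0,0.1,0,0,0,0],[0,0,0.2,0,0,0,0],[0,0,0.3,0,0,0,0],[0,0,0.3,0,0,0,0]]'
```

```text
clock: 11.28
position: [436.5, -226.9, 119.9]
ee_rot: [-0.047, -0.705, 0.706, 0.048]
contact_force: [0.0, -0.0, 0.4]
gripper_width: 0.3
clock: 11.62
position: [437.1, -227.0, 119.1]
ee_rot: [-0.047, -0.705, 0.706, 0.047]
contact_force: [-3.9, 2.4, 12.4]
gripper_width: -0.3
```

```bash
python3 -m inch '[[0,0,0.1,0,0,0,0],[0,0,0.2,0,0,0,0],[0,0,0.3,0,0,0,0],[0,0,0.3,0,0,0,0]]'
python3 -m inch '[[0,0,0.1,0,0,0,0],[0,0,0.1,0,0,0,0]]'
```

```text
clock: 11.95
position: [437.1, -227.0, 118.9]
ee_rot: [-0.047, -0.705, 0.706, 0.046]
contact_force: [-9.4, 7.0, 31.0]
gripper_width: -0.2
clock: 12.12
position: [437.1, -227.1, 118.8]
ee_rot: [-0.047, -0.705, 0.706, 0.046]
contact_force: [-12.4, 8.5, 38.0]
gripper_width: 0.0
```

```bash
python3 -m inch '[[0,0,-0.7,0,0,0,0],[0,0,-2,0,0,0,0],[0,0,-2.5,2,0,0,0],[0,0,-2.5,5,0,0,0],[0,0,-2.5,8.2,0,0,0],[0,0,-1.5,8.2,0,0,0],[0,0,-0.7,8.2,0,0,0],[0,0,-0.7,8.2,0,0,0]]'
python3 - <<'E'
from bench import arm
from h import *
s=arm.read_state()
print(s["position"],shift(s,[*bx(-41,-41),119]),s["contact_force"])
E
python3 -m inch '[[0,0,0.2,0,0,0,0],[0,0,0.3,0,0,0,0],[0,0,0.4,0,0,0,0],[0,0,0.4,0,0,0,0]]'
```

```text
clock: 12.78
position: [425.5, -308.4, 119.5]
ee_rot: [-0.047, -0.705, 0.706, 0.048]
contact_force: [0.1, 0.6, -0.0]
gripper_width: -0.1
[ 425.50489769 -308.43369482  119.50718663] [ 0.02  0.05 -0.02] [ 0.13899301  0.61169439 -0.02363216]
clock: 13.12
position: [425.6, -308.0, 119.1]
ee_rot: [-0.046, -0.705, 0.706, 0.046]
contact_force: [-6.0, -0.8, 16.9]
gripper_width: 0.3
```

```bash
python3 -m inch '[[0,0,0.1,0,0,0,0],[0,0,0.2,0,0,0,0],[0,0,0.25,0,0,0,0],[0,0,0.25,0,0,0,0]]'
python3 -m inch '[[0,0,-1,0,0,0,0],[0,0,-2.2,0,0,0,0],[0,-2,-2.5,0,0,0,0],[0,-5,-2.5,0,0,0,0],[0,-8.2,-2.5,0,0,0,0],[0,-8.2,-1.5,0,0,0,0],[0,-8.2,-0.8,0,0,0,0],[0,-8.2,-0.8,0,0,0,0]]'
python3 - <<'E'
from bench import arm
from h import *
s=arm.read_state()
print(s["position"],shift(s,[*bx(41,-41),119]),s["contact_force"])
E
python3 -m inch '[[0,0,0.2,0,0,0,0],[0,0,0.3,0,0,0,0],[0,0,0.4,0,0,0,0],[0,0,0.4,0,0,0,0]]'
```

```text
clock: 13.45
position: [425.6, -308.1, 119.0]
ee_rot: [-0.046, -0.705, 0.707, 0.046]
contact_force: [-8.5, 3.6, 29.6]
gripper_width: -0.3
clock: 14.12
position: [505.9, -317.7, 119.9]
ee_rot: [0.046, 0.706, -0.705, -0.048]
contact_force: [-0.3, 0.6, -1.1]
gripper_width: 0.3
[ 505.91454173 -317.6508068   119.91020596] [-0.09  0.09  0.15] [-0.26048273  0.59514092 -1.08034191]
clock: 14.45
position: [505.5, -318.3, 119.2]
ee_rot: [0.047, 0.706, -0.705, -0.048]
contact_force: [-1.2, 3.3, 5.4]
gripper_width: -0.1
```

```bash
python3 -m inch '[[0,0,0.1,0,0,0,0],[0,0,0.2,0,0,0,0],[0,0,0.3,0,0,0,0],[0,0,0.3,0,0,0,0]]'
python3 -m inch '[[0,0,0.1,0,0,0,0],[0,0,0.2,0,0,0,0],[0,0,0.2,0,0,0,0]]'
```

```text
clock: 14.78
position: [505.6, -318.4, 119.1]
ee_rot: [-0.047, -0.705, 0.706, 0.047]
contact_force: [-4.9, 6.6, 17.8]
gripper_width: 0.1
clock: 15.03
position: [505.6, -318.4, 118.9]
ee_rot: [-0.047, -0.705, 0.706, 0.047]
contact_force: [-8.2, 10.1, 27.2]
gripper_width: 0.0
```

All four corners now stop at the same height (about 119). I'll press the back left once more, then retreat and look.

```bash
python3 -m inch '[[0,0,-1,0,0,0,0],[0,0,-2.2,0,0,0,0],[0,0,-2.5,-2,0,0,0],[0,0,-2.5,-5,0,0,0],[0,0,-2.5,-8.2,0,0,0],[0,0,-1.5,-8.2,0,0,0],[0,0,-0.8,-8.2,0,0,0],[0,0,-0.8,-8.2,0,0,0]]'
python3 -m inch '[[0,0,0.2,0,0,0,0],[0,0,0.3,0,0,0,0],[0,0,0.5,0,0,0,0],[0,0,0.6,0,0,0,0],[0,0,0.6,0,0,0,0]]'
```

```text
clock: 15.7
position: [516.0, -237.4, 119.6]
ee_rot: [0.046, 0.706, -0.705, -0.048]
contact_force: [-0.6, -0.6, 0.1]
gripper_width: -0.2
clock: 16.12
position: [516.8, -238.3, 119.0]
ee_rot: [-0.047, -0.705, 0.706, 0.048]
contact_force: [-7.5, 7.9, 20.8]
gripper_width: 0.1
```

```bash
python3 -m inch '[[0,0,0.1,0,0,0,0],[0,0,0.15,0,0,0,0],[0,0,0.15,0,0,0,0]]'
python3 -m inch '[[0,0,-1,0,0,0,0],[0,0,-3,0,0,0,0],[0,0,-6,0,0,0,0],[0,0,-10,0,0,0,0],[0,1,-12,-4,0,0,0],[0,3,-12,-8,0,0,0],[0,5,-12,-12,0,0,0],[0,6,-12,-16,0,0,0],[0,6,-12,-16,0,0,0],[0,6,-12,-16,0,0,0]]'
python3 - <<'E'
from bench import arm
from h import *
import cv2
s=arm.read_state(); print(s["clock"],s["position"],s["contact_force"])
im=arm.get_image("side");cv2.imwrite("pics/s6.png",cv2.resize(im[160:280,270:400,::-1],None,fx=5,fy=5,interpolation=2))
im=arm.get_image("wrist");cv2.imwrite("pics/w6.png",im[:,:,::-1])
im=arm.get_image("top");cv2.imwrite("pics/t6.png",cv2.resize(im[190:300,330:450,::-1],None,fx=5,fy=5,interpolation=2))
c=arm.camera_params("side")
for z in (98,96):
  print(((proj(c,[[*bx(x,y),z] for x,y in [(55,55),(55,-55),(-55,-55),(-55,55)]])-[270,160])*5+2).round(0).tolist())
E
```

```text
clock: 16.37
position: [516.9, -238.4, 118.9]
ee_rot: [-0.047, -0.705, 0.706, 0.047]
contact_force: [-9.0, 9.1, 28.2]
gripper_width: 0.1
clock: 17.2
position: [479.0, -69.7, 234.1]
ee_rot: [0.047, 0.706, -0.705, -0.046]
contact_force: [0.4, -0.3, 0.0]
gripper_width: -0.3
17.2 [478.98811643 -69.73620952 234.14338454] [ 0.38301075 -0.29265659  0.00198159]
[[131.0, 243.0], [256.0, 147.0], [489.0, 201.0], [380.0, 307.0]]
[[131.0, 248.0], [256.0, 151.0], [489.0, 205.0], [379.0, 312.0]]
```

View pics/s6.png

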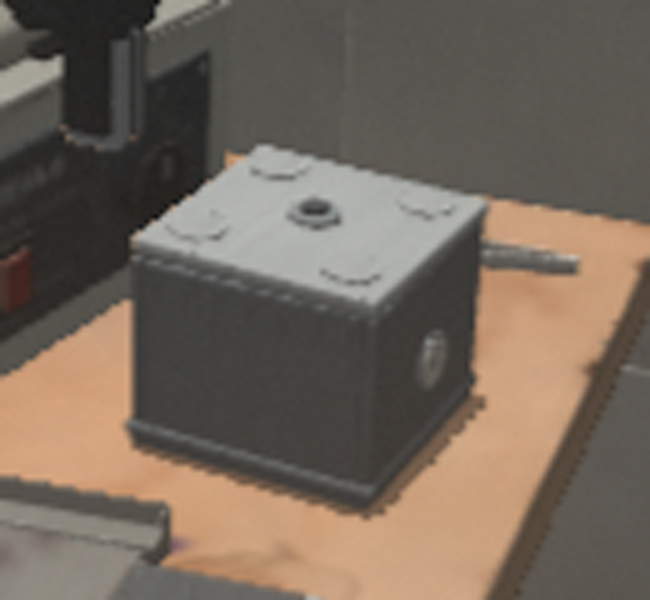

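View pics/w6.png

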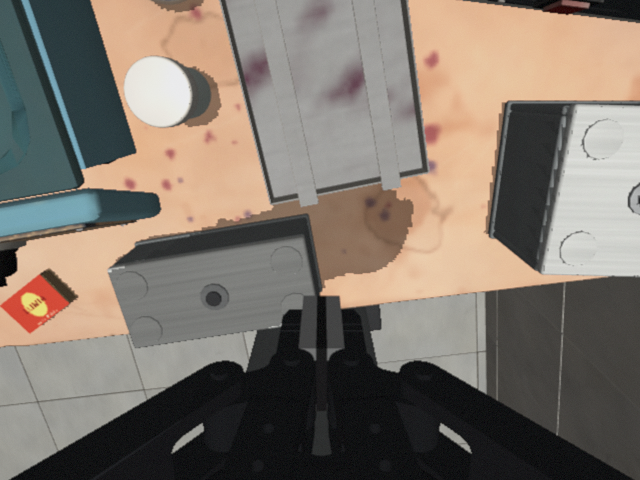

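The lid now lies flat. In the side crop its corners sit at about (132,240), (262,145), (488,203) and (378,303), against predictions for a sealed lid of (131,243), (256,147), (489,201) and (380,307). No gap shows along the two visible walls, and the gripper is clear in the air.

Run:
```python
from bench import arm
print(arm.job_done(), arm.read_state()["clock"])
```

```text
the job is handed in; nothing more can be done
the job is handed in; nothing more can be done
```

The square dry box's lid is down flat on its rim. I pressed the corners one at a time with the shut fingertips, in the order front left, front right, back right, back left. I then went round once more in the same order to take out the last millimetre left by the tilt, moved the gripper away and handed the job in at about 17 s.

**Checks that agreed:** on the second round every corner stopped hard at the same height, with the TCP at 118.8–119.0 mm, so the pad tops are at about 100 mm. In the last side picture the lid's corners lie within about 1 pixel of where a sealed lid should be, and no gap shows along the two walls that face the camera. The contact force was about zero after I backed off. I never touched the oblong box.

**Less certain:**
- **Front left, first press:** the force briefly reached about 33 N vertically, just over the 30 N at which neighbouring corners begin to sink. The front right and back right pads were still at full height when I first touched them. The back left pad may have been up to about 1 mm low.
- **Front left, second press:** this reached 38 N vertically (about 41 N counting the sideways part), through the fingertips on a lid already lying flat.
- **Back and right walls:** I could not see the seal there. I judged it from the stop heights and the corner positions.

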